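# Load the order tray on the serving riser

### The job

Stand the two short amber spread jars upright in the light cardboard tray on the wooden riser: one on each side of the tray's middle divider, close to the divider but not on it, and midway across the tray's width, so that the load rests over the riser. Set them down gently, without letting the tray tip or slide off its spot, and leave the white squeeze bottle where it stands.

Things in the scene. Friction and masses are not known exactly. Their poses are not given: they have to be found in the camera images.
- tray: loose cardboard tray, 60 g, 240 (x) by 130 (y) by 22 mm high, walls and floor 4 mm; a 4 mm divider of wall height crosses it at x = 0. Centred on a fixed wooden riser 120 (along x) by 100 by 50 mm high, both ends overhanging 60 mm: one jar alone over about 70 mm from the divider tips it. Origin: centre of its underside, 50 mm above the table; z up
- jar_a_mid (a point): amber glass jar with a steel screw lid and paper label, standing upright; round, 56 mm in diameter, 90 mm tall, about 0.2 to 0.31 kg; this point is its centre, 45 mm above its underside, z up. The two jars are alike
- jar_b_mid (a point): amber glass jar with a steel screw lid and paper label, standing upright; round, 56 mm in diameter, 90 mm tall, about 0.2 to 0.31 kg; this point is its centre, 45 mm above its underside, z up. The two jars are alike
- squeeze_mid (a point): bystander: slim white plastic squeeze bottle with cone nozzle, 42 mm in diameter, 125 mm tall; this point is its centre. It and an open steel cup (74 mm wide, 75 mm tall) stand on the table among the jars; all at least 115 mm apart, centre to centre, and 60 mm clear of the tray

How it is judged:
By the outcome, as a careful person would: the job done as asked, in the order asked, and still so for the second after the job is handed in, with the robot touching nothing.
It also fails if it takes over 69 s, if anything falls off the work surface, if the arm or the gripper's body presses on something with over 40 N, if the wrist force passes 120 N, or if a joint passes its speed limit or range.

### The arm

A 6-joint arm with a two-finger parallel gripper is mounted at the origin on the work surface. World frame = base frame: x ahead of the robot, y to its left, z up, the work surface at z = 0. Lengths are in m, angles in degrees, forces in N, time in s.
With the tool pointing down it reaches from about 0.4 to 0.825 m from the base axis. Payload 7 kg.
Tool frame: the origin (TCP) lies midway between the tips of the shut fingers; the grasp point (between the pads) lies ctrl.tcp_to_grasp behind it (ctrl.tcp_to_grasp is the distance from the TCP to the grasp point, in m); y points along the fingers, z is the direction in which the jaws open and shut, and the axes are right-handed (so a half turn about y gives the same grasp; the last joint's range is limited). The gripper opens to 88 mm and grips with 3 to 60 N. Pads are 19 mm wide; open, the fingers measure 130 mm over their backs; the gripper's body (78 mm by 193 mm) begins 47 mm behind the grasp point.
Start: joints at [93.512, 20.546, 0.682, 0, -70.136, -16.507], TCP at [0.152, 0.658, 0.227] pointing down, gripper open.
Joint ranges: [-176.03, 176.03], [-82.01, 121.73], [-58.28, 71.71], [-173.87, 95.51], [-174.79, -0.11], [-173.66, 173.66]. Speed limits (degrees/s): [136.94, 136.94, 172.46, 180, 180, 180].

### API

Orientations are given as [roll, pitch, yaw] about the fixed x, y, z axes, in that order (R = Rz(yaw) Ry(pitch) Rx(roll)).
In Python, from plant import ctrl, snapshot, silhouettes gives the robot as it stands.
- The arm moves only by the shell command python3 -m pendant 'ROWS'. ROWS is JSON, a list that holds one entry, the list of rows, each a list of 7 numbers: the shift along the tool's x, y, z in cm, then the turn, a rotation vector about the tool's x, y, z in degrees, then the opening, from 0 (shut) to 1 (fully open). In form: [[[x, y, z, rx, ry, rz, hand], ...]]. A call has 1 to 12 rows; each row shifts and turns the commanded pose from where the row before left it, along the tool's axes as they then stand; what a row does not reach is not made up. A row lasts 1/12 s, in which the tool goes at most 41.7 mm and 7.16 degrees, less where a joint would pass 70% of its speed; a pose out of reach is approached as far as the arm can. A call with a gripper value outside its range is refused whole. The fingers move at their own pace and stop on an object; the grip force is fixed at half the most. Time passes only in rows, so rows that do not move let the fingers close. It gives the time, the measured TCP pose, the force and the opening at its end, in the units of the state.
- ctrl.get_obs(): the state, without advancing time (a new reading comes with each control period).
- snapshot(name): name is "side" or "top"; returns a dict with "image" (480x640x3 uint8, red, green, blue), "camera_matrix" (3x3 intrinsics, pixels), "eye" and "orientation" of the camera in the world. Camera axes: x right, y down, z forward; pixel columns grow to the right and rows downward; lengths in m; the calibration is good to about 2 mm. A picture is of the moment at which its call begins. There is no depth.
- ctrl.close_job(): hands the job in, once; it reports no verdict.
Trained networks look in a picture, given as the dict that the camera call returned (one of the last four; its "shot" number tells which), for a name from the list of things; names that differ only in an ending like _2 or _b are one class to them, and where a whole thing is asked for, a point or a joint stands for the part that bears it (a point fixed in the world has none). Each returns a list of dicts, best first, with "confidence" (0 to 1); they miss things now and then, are a little off and sometimes report something else, mostly with a low value. They report only what shows in the picture. A call takes as long as a camera call.
- silhouettes(picture, thing): "mask" (480x640 bool, what is visible of it) and "bbox" ([left, top, width, height] in pixels, round what is visible of it).
The state is a dict: "clock": time; "joint_pos": joint angles; "qvel": joint speeds; "tau": joint torques, N m; "tool_pos": TCP position; "orientation": TCP orientation; "force": force on the tool from outside, world axes, zero at the start; "moment": the same for the moment, N m; "opening": finger opening in m.
Only numpy, scipy, OpenCV 4.12 (cv2) and the standard library are available. Lean on these libraries where they do the work, as an engineer would, in place of code of your own. Each camera call takes 0.05 s, during which the arm holds its last target.

## Working session

There is one attempt and no reset: what is moved stays moved. The work goes in short steps, Python scripts to look and compute and a shell command to move; the robot and the scene stay as the last step left them, time stands still between calls to the robot, and variables do not carry over. Pictures are saved under pics/ and viewed, and the job is handed in when it is done.

```bash
mkdir -p pics; ls; cat > h.py <<'E'
import numpy as np, cv2
from scipy.spatial.transform import Rotation as R
from plant import ctrl, snapshot, silhouettes
def shot(name,fn):
    s=snapshot(name); cv2.imwrite('pics/'+fn,cv2.cvtColor(s['image'],cv2.COLOR_RGB2BGR)); return s
def camR(s):
    o=np.array(s['orientation'],float)
    return o if o.shape==(3,3) else R.from_euler('xyz',o,degrees=True).as_matrix()
def ray(s,u,v):
    d=camR(s)@np.linalg.solve(s['camera_matrix'],[u,v,1.]); return np.array(s['eye']),d
def atz(s,u,v,z):
    e,d=ray(s,u,v); return e+d*(z-e[2])/d[2]
def proj(s,p):
    q=np.array(s['camera_matrix'])@(camR(s).T@(np.array(p)-s['eye'])); return q[:2]/q[2]
E
python3 - <<'E'
from h import *
print(ctrl.get_obs(), ctrl.tcp_to_grasp)
for n in('top','side'):
    s=shot(n,n+'1.png'); print(n,s['eye'],s['orientation'],s['camera_matrix'])
    for t in('tray','jar_a_mid','squeeze_mid'):
        for d in silhouettes(s,t): print(t,d['confidence'],d['bbox'])
E
```

```text
pics
{'clock': 0.0, 'joint_pos': array([ 9.35118936e+01,  2.05915261e+01,  6.31789374e-01, -1.92032669e-02,
       -7.01374514e+01, -1.65083464e+01]), 'qvel': array([-0.08752331,  0.00266742, -0.00161356,  0.10822551,  0.06904563,
        0.0238186 ]), 'tau': array([ 2.09980186e-03, -5.82730114e+01,  2.93043441e+01,  6.99674428e+00,
        6.85954874e-03, -1.50661845e-04]), 'tool_pos': array([0.15170836, 0.65720144, 0.22560949]), 'orientation': array([-8.99016882e+01,  1.03110393e-02,  1.66997016e+02]), 'force': array([-0.49167506,  0.15861903,  0.58675298]), 'moment': array([ 0.02826321,  0.01914849, -0.00962561]), 'opening': 0.08750838000330187} 0.0188
top [0.46459023 0.0012182  0.8509652 ] [-176.48050911   -1.82294396  -89.1117472 ] [[465.59057376   0.         317.19801114]
 [  0.         465.59057376 239.5402731 ]
 [  0.           0.           1.        ]]
tray 0.84 [118.1, 193.1, 154.4, 102.7]
jar_a_mid 0.69 [341.0, 267.3, 36.4, 34.1]
squeeze_mid 0.68 [441.5, 281.1, 39.9, 30.3]
side [0.07587976 0.53811511 0.67959931] [-129.59225194   -1.02591666 -140.51155658] [[531.97190624   0.         316.42853011]
 [  0.         531.97190624 242.76385847]
 [  0.           0.           1.        ]]
tray 0.86 [156.6, 260.6, 160.9, 146.2]
jar_a_mid 0.62 [365.6, 233.8, 29.6, 55.5]
squeeze_mid 0.78 [423.7, 185.7, 25.9, 56.9]
```

View pics/top1.png

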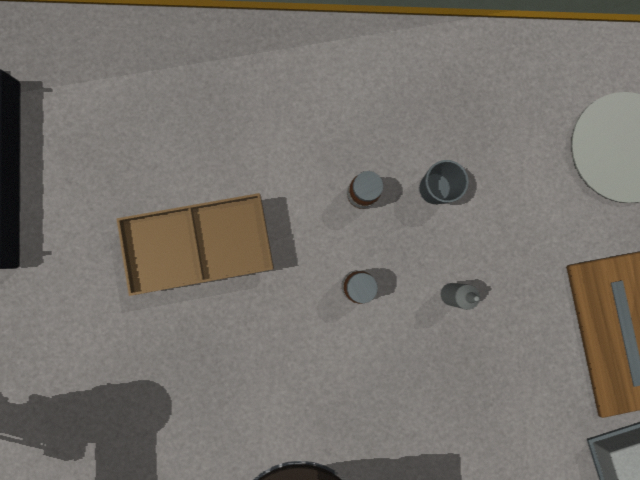

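View pics/side1.png

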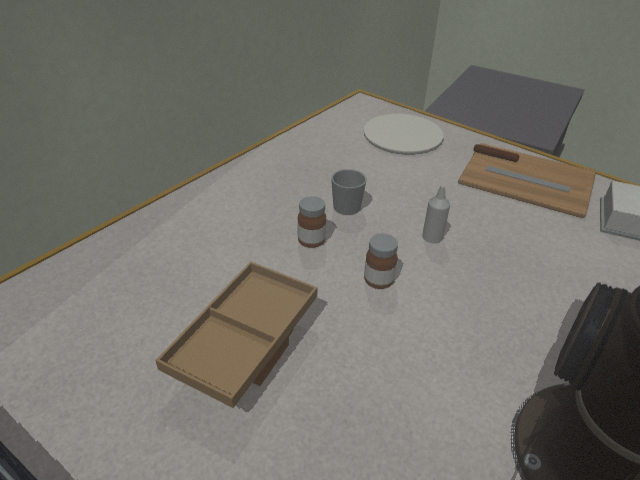

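```bash
python3 - <<'E'
from h import *
s=snapshot('top'); im=s['image']
c=im[150:320,90:400][:,:,::-1]
cv2.imwrite('pics/crop1.png',cv2.resize(c[:,240:310],None,fx=6,fy=3.5*1,interpolation=cv2.INTER_CUBIC) if 0 else cv2.resize(c[:,235:310],None,fx=3.5,fy=3.5,interpolation=cv2.INTER_CUBIC))
cv2.imwrite('pics/crop2.png',cv2.resize(c[:,20:190],None,fx=3.5,fy=3.5,interpolation=cv2.INTER_CUBIC))
for u,v in((368,185),(361,287)): print('lid',atz(s,u,v,.09).round(4))
for u,v in((446,182),): print('cup',atz(s,u,v,.075).round(4))
print('noz',atz(s,475,298,.125).round(4))
m=silhouettes(s,'tray')[0]['mask'].astype(np.uint8)
cnt=max(cv2.findContours(m,0,1)[0],key=cv2.contourArea)
r=cv2.minAreaRect(cnt);b=cv2.boxPoints(r);print(b)
for p in [r[0],*b]: print('tray',atz(s,*p,.072).round(4))
for d in silhouettes(s,'jar_a_mid'): print(d['confidence'],d['bbox'])
E
```

```text
lid [ 0.6037 -0.105   0.09  ]
lid [ 0.4354 -0.095   0.09  ]
cup [ 0.6144 -0.2401  0.075 ]
noz [ 0.4221 -0.2701  0.125 ]
[[114.44599 217.69974]
 [259.85474 191.52618]
 [273.9144  269.63544]
 [128.50565 295.809  ]]
tray [0.5025 0.1816 0.072 ]
tray [0.5433 0.3142 0.072 ]
tray [0.5921 0.0749 0.072 ]
tray [0.4614 0.0485 0.072 ]
tray [0.4148 0.286  0.072 ]
0.64 [340.7, 264.6, 37.0, 37.9]
```

View pics/crop1.png

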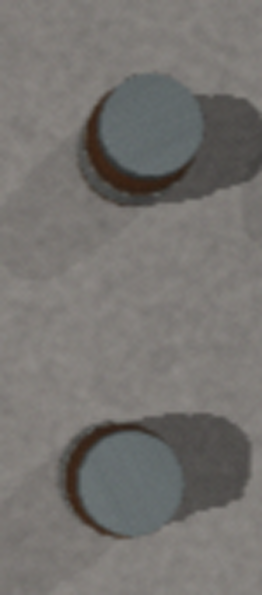

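View pics/crop2.png

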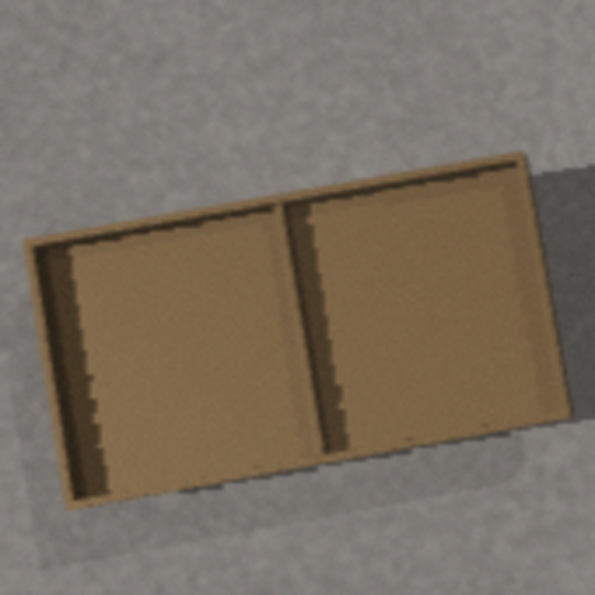

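```bash
cat > fit.py <<'E'
from h import *
from scipy.optimize import least_squares
s=snapshot('top'); t=snapshot('side')
A=np.array([[7.1,68.6],[149.4,43.4],[20,145.1]])+[110,150]-.35
loc=[(-120,65),(120,65),(-120,-65)]
# tray x axis: image left->right is world -y ; choose local x toward image left (+y)
C=[(117.1,218.6,120,65,72),(259.4,193.4,-120,65,72),(130,295.1,120,-65,72),(190,208,0,65,72),(202.6,279.1,0,-65,72)]
def P(q,x,y,z,): 
    # x local -> roughly +y world; y local -> roughly +x world (mirrored frame just for geometry)
    c,n=np.cos(q[2]),np.sin(q[2])
    return np.array([q[0]+(n*x+c*y)/1e3,q[1]+(c*x-n*y)/1e3,z/1e3])
f=lambda q:np.concatenate([proj(s,P(q,*c[2:]))-(np.array(c[:2])-.35) for c in C])
r=least_squares(f,[.5,.18,0.2]); q=r.x
print('tray',q[:2].round(4),np.degrees(q[2]),'res',r.fun.round(1))
for x in(37,-37): print('place',P(q,x,0,54).round(4))
V=s['image'].copy();W=t['image'].copy()
for x in(-120,0,120):
  for y in(-65,65):
    for im,k in((V,s),(W,t)):
      u=proj(k,P(q,x,y,72)); cv2.circle(im,tuple(int(round(a)) for a in u),2,(255,0,0),-1)
for u,v in((367.6,186),(361.8,287.7)):
    p=atz(s,u,v,.09); print('jar',p.round(4))
    for z in(0,.09):
        pts=[proj(t,[p[0]+.028*np.cos(a),p[1]+.028*np.sin(a),z]) for a in np.linspace(0,6.28,40)]
        cv2.polylines(W,[np.int32(np.round(pts))],True,(0,255,0),1)
        pts=[proj(s,[p[0]+.028*np.cos(a),p[1]+.028*np.sin(a),z]) for a in np.linspace(0,6.28,40)]
        cv2.polylines(V,[np.int32(np.round(pts))],True,(0,255,0),1)
cv2.imwrite('pics/ov.png',np.hstack([cv2.resize(W[170:420,140:440],None,fx=1.3,fy=1.6),cv2.resize(V[150:320,100:410],(400,400))])[:,:,::-1])
E
python3 fit.py
```

```text
tray [0.5032 0.1795] -11.483018072623212 res [ 0.2 -0.3  0.8 -0.8 -0.   0.6 -0.8 -2.6 -0.1  3.1]
place [0.4958 0.2158 0.054 ]
place [0.5106 0.1433 0.054 ]
jar [ 0.6021 -0.1044  0.09  ]
jar [ 0.4343 -0.0964  0.09  ]
```

View pics/ov.png

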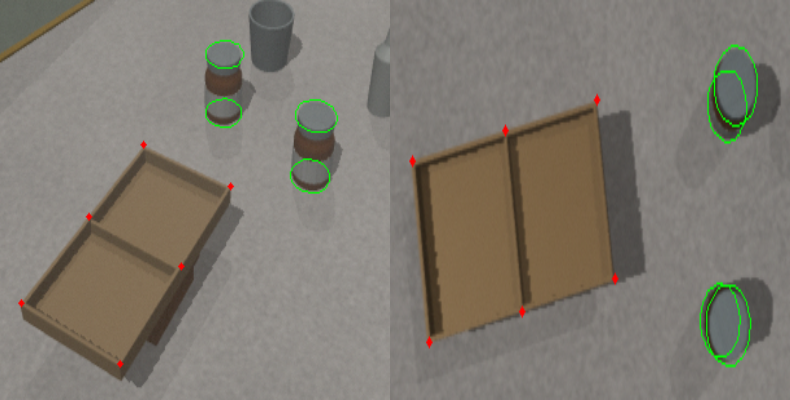

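```bash
python3 -m pendant '[[[0,0,0,0,6.55,0,1],[0,0,0,0,6.55,0,1],[0,0,0,0,6.55,0,1],[0,0,0,0,6.55,0,1],[0,0,0,0,6.55,0,1],[0,0,0,0,6.55,0,1],[0,0,0,0,6.55,0,1],[0,0,0,0,6.55,0,1],[0,0,0,0,6.55,0,1],[0,0,0,0,6.55,0,1],[0,0,0,0,0,0,1],[0,0,0,0,0,0,1]]]'
cat > d.py <<'E'
from h import *
import sys
o=ctrl.get_obs(); T=R.from_euler('xyz',o['orientation'],degrees=True).as_matrix()
g=np.array([float(a) for a in sys.argv[1:4]])
print('pos',o['tool_pos'].round(4),o['orientation'].round(2),'F',o['force'].round(1),'op',round(o['opening'],4),'t',o['clock'],'j',o['joint_pos'].round(0))
print('tool cm',(T.T@(g-o['tool_pos'])*100).round(2))
E
python3 d.py .602 -.1044 .2256
```

```text
clock: 1.65
tool_pos: [0.1518, 0.6577, 0.2266]
orientation: [-90.0, -0.0, 101.7]
force: [-0.6, -0.0, -0.6]
opening: 0.0875
pos [0.1518 0.6577 0.2266] [-90.    -0.   101.71] F [-0.6 -0.  -0.6] op 0.0875 t 1.65 j [ 94.  21.   1.   0. -70. -82.]
tool cm [-83.76   0.1  -28.62]
```

```bash
python3 -m pendant '[[[-3,0,-1,0,0,0,1],[-3,0,-1,0,0,0,1],[-3,0,-1,0,0,0,1],[-3,0,-1,0,0,0,1],[-3,0,-1,0,0,0,1],[-3,0,-1,0,0,0,1],[-3,0,-1,0,0,0,1],[-3,0,-1,0,0,0,1],[-3,0,-1,0,0,0,1],[-3,0,-1,0,0,0,1],[-3,0,-1,0,0,0,1],[-3,0,-1,0,0,0,1]]]'
python3 d.py .602 -.1044 .2256
```

```text
clock: 2.65
tool_pos: [0.3417, 0.3275, 0.2269]
orientation: [-90.0, -0.0, 101.8]
force: [0.4, 0.5, 0.9]
opening: 0.0876
pos [0.3417 0.3275 0.2269] [-9.0030e+01 -4.0000e-02  1.0178e+02] F [0.4 0.5 0.9] op 0.0876 t 2.65 j [ 68.   1. -24.   0. -65. -56.]
tool cm [-47.59   0.11 -16.67]
```

```bash
python3 -m pendant '[[[-3.8,0,-1.3,0,0,0,1],[-3.8,0,-1.3,0,0,0,1],[-3.8,0,-1.3,0,0,0,1],[-3.8,0,-1.3,0,0,0,1],[-3.8,0,-1.3,0,0,0,1],[-3.8,0,-1.3,0,0,0,1],[-3.8,0,-1.3,0,0,0,1],[-3.8,0,-1.3,0,0,0,1],[-3.8,0,-1.3,0,0,0,1],[-3.8,0,-1.3,0,0,0,1],[-3.8,0,-1.3,0,0,0,1],[-3.8,0,-1.3,0,0,0,1]]]'
python3 -m pendant '[[[0,0,0,0,0,0,1],[0,0,0,0,0,0,1]]]'
python3 d.py .602 -.1044 .041
```

```text
clock: 3.65
tool_pos: [0.5858, -0.0889, 0.2268]
orientation: [-90.0, 0.0, 101.8]
force: [0.9, 0.3, 0.8]
opening: 0.0878
clock: 3.82
tool_pos: [0.5853, -0.0889, 0.2257]
orientation: [-89.9, -0.0, 101.5]
force: [-0.2, 1.0, 0.3]
opening: 0.0874
pos [ 0.5853 -0.0889  0.2257] [-89.92  -0.   101.5 ] F [-0.2  1.   0.3] op 0.0874 t 3.8167 j [ 10.  13. -10.  -0. -67.   1.]
tool cm [-1.85 18.47 -1.35]
```

```bash
python3 -m pendant '[[[-0.9,1.5,-0.7,0,0,0,1],[-0.95,1.5,-0.65,0,0,0,1],[0,2,0,0,0,0,1],[0,2,0,0,0,0,1],[0,2,0,0,0,0,1],[0,1,0,0,0,0,1],[0,0,0,0,0,0,1],[0,0,0,0,0,0,1]]]'
python3 - <<'E'
from h import *
s=shot('side','a.png');t=shot('top','b.png')
a=cv2.imread('pics/a.png')[100:340,220:460];b=cv2.imread('pics/b.png')[120:360,280:520]
cv2.imwrite('pics/ab1.png',cv2.resize(np.hstack([a,b]),None,fx=1.6,fy=1.6))
E
python3 d.py .602 -.1044 .041
```

```text
clock: 4.48
tool_pos: [0.6019, -0.1017, 0.127]
orientation: [-90.0, 0.0, 101.6]
force: [0.6, -0.5, 0.1]
opening: 0.0874
pos [ 0.6028 -0.1019  0.1281] [-9.0120e+01  3.0000e-02  1.0159e+02] F [-0.1  0.2 -0.2] op 0.0874 t 4.5833 j [  9.  19. -15.   0. -56.   3.]
tool cm [-0.23  8.71  0.15]
```

View pics/ab1.png

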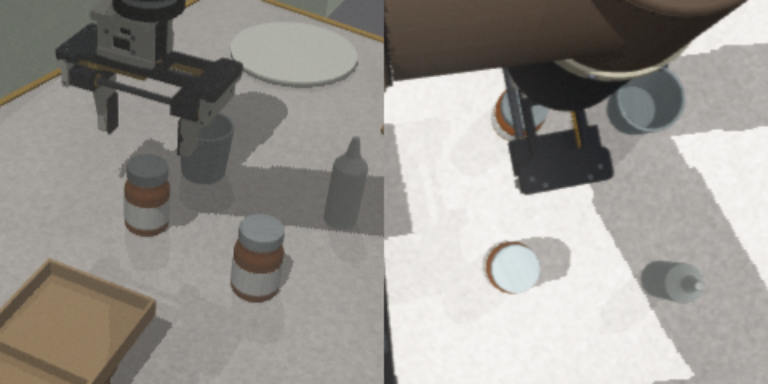

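```bash
python3 - <<'E'
from h import *
s=snapshot('side');t=snapshot('top')
f=lambda k,p,o:((proj(k,p)-o)*1.6).round(0)
S=np.array([220,100]);Tt=np.array([280,120])
print(f(s,[.602,-.102,.128],S),f(s,[.602,-.102,.09],S), f(t,[.602,-.102,.2],Tt)+[384,0])
E
```

```text
[147. 140.] [146. 166.] [539.  84.]
```

```bash
python3 -m pendant '[[[-0.2,1.5,0.1,0,0,0,1],[0,1.5,0,0,0,0,1],[0,1.5,0,0,0,0,1],[0,1.5,0,0,0,0,1],[0,1.5,0,0,0,0,1],[0,1.2,0,0,0,0,1],[0,0,0,0,0,0,1],[0,0,0,0,0,0,1]]]'
python3 d.py .602 -.1044 .041
python3 -m pendant '[[[0,0,0,0,0,0,0.8],[0,0,0,0,0,0,0.72],[0,0,0,0,0,0,0.66],[0,0,0,0,0,0,0.6],[0,0,0,0,0,0,0.5],[0,0,0,0,0,0,0.4],[0,0,0,0,0,0,0.4],[0,0,0,0,0,0,0.4],[0,0,0,0,0,0,0.4]]]'
```

```text
clock: 5.35
tool_pos: [0.6015, -0.1045, 0.0399]
orientation: [-90.0, 0.0, 101.5]
force: [0.2, 1.1, -0.4]
opening: 0.0874
pos [ 0.6015 -0.1045  0.0399] [-8.9990e+01  1.0000e-02  1.0152e+02] F [ 0.2  1.1 -0.4] op 0.0874 t 5.35 j [  8.  25. -20.   0. -45.   3.]
tool cm [ 0.   -0.11 -0.05]
clock: 6.1
tool_pos: [0.6018, -0.1044, 0.04]
orientation: [-90.1, 0.0, 101.5]
force: [0.6, 1.4, 3.9]
opening: 0.0551
```

```bash
python3 -m pendant '[[[0,-0.5,0,0,0,0,0],[0,-1,0,0,0,0,0],[0,-2,0,0,0,0,0],[0,-2,0,0,0,0,0],[0,-2,0,0,0,0,0],[0,-2,0,0,0,0,0],[0,-2,0,0,0,0,0],[0,-2,0,0,0,0,0],[0,-1,0,0,0,0,0],[0,-0.5,0,0,0,0,0],[0,0,0,0,0,0,0],[0,0,0,0,0,0,0]]]'
python3 - <<'E'
from h import *
s=shot('side','a.png');t=shot('top','b.png')
a=cv2.imread('pics/a.png')[50:340,170:460];b=cv2.imread('pics/b.png')[95:385,100:390]
cv2.imwrite('pics/ab2.png',cv2.resize(np.hstack([a,b]),None,fx=1.35,fy=1.35))
E
python3 d.py .4958 .2158 .190
```

```text
clock: 7.1
tool_pos: [0.6007, -0.1044, 0.1887]
orientation: [-89.9, -0.0, 101.5]
force: [-0.0, 0.2, -3.3]
opening: 0.0551
pos [ 0.6005 -0.1044  0.1881] [-8.9860e+01 -3.0000e-02  1.0149e+02] F [-0.2  0.1 -2.9] op 0.0548 t 7.2 j [  8.  16. -11.  -0. -63.   3.]
tool cm [33.47 -0.17  3.88]
```

View pics/ab2.png

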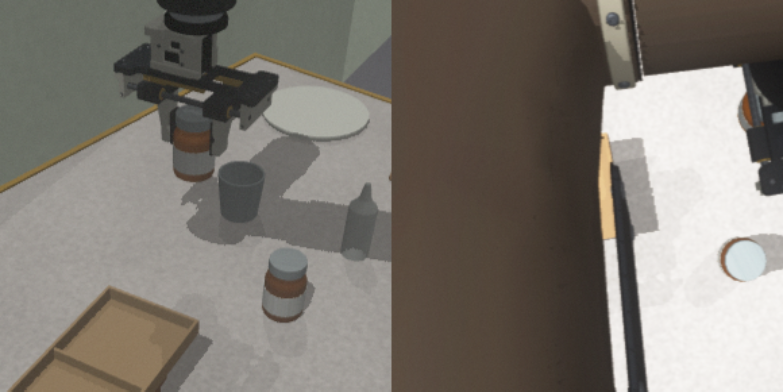

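```bash
python3 -m pendant '[[[1,0,0.12,0,0,0,0],[2,0,0.23,0,0,0,0],[3,0,0.35,0,0,0,0],[3.2,0,0.37,0,0,0,0],[3.4,0,0.39,0,0,0,0],[3.5,0,0.41,0,0,0,0],[3.5,0,0.41,0,0,0,0],[3.4,0,0.39,0,0,0,0],[3.2,0,0.37,0,0,0,0],[3,0,0.35,0,0,0,0],[2.5,0,0.29,0,0,0,0],[1.77,0,0.2,0,0,0,0]]]'
python3 -m pendant '[[[0,0,0,0,0,0,0],[0,0,0,0,0,0,0],[0,0,0,0,0,0,0]]]'
python3 - <<'E'
from h import *
s=shot('side','a.png');t=shot('top','b.png')
a=cv2.imread('pics/a.png')[130:420,90:380];b=cv2.imread('pics/b.png')[95:385,60:350]
cv2.imwrite('pics/ab3.png',cv2.resize(np.hstack([a,b]),None,fx=1.35,fy=1.35))
E
python3 d.py .4958 .2158 .094
```

```text
clock: 8.2
tool_pos: [0.4951, 0.218, 0.1889]
orientation: [-89.9, 0.0, 101.6]
force: [0.0, 0.2, -2.2]
opening: 0.0552
clock: 8.45
tool_pos: [0.4961, 0.2156, 0.189]
orientation: [-89.9, 0.0, 101.5]
force: [-0.1, 0.0, -1.8]
opening: 0.0552
pos [0.4965 0.2151 0.1892] [-8.9960e+01  2.0000e-02  1.0146e+02] F [ 1.1  0.3 -2.4] op 0.0547 t 8.55 j [ 44.  10. -19.  -0. -61. -33.]
tool cm [0.08 9.52 0.05]
```

View pics/ab3.png

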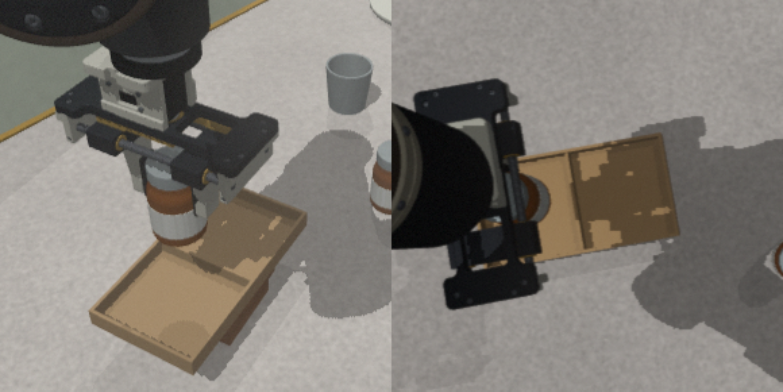

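```bash
python3 -m pendant '[[[0.05,1,0.05,0,0,0,0],[0,1.5,0,0,0,0,0],[0,1.5,0,0,0,0,0],[0,1.5,0,0,0,0,0],[0,1,0,0,0,0,0],[0,0.6,0,0,0,0,0],[0,0.4,0,0,0,0,0],[0,0,0,0,0,0,0],[0,0,0,0,0,0,0],[0,0,0,0,0,0,0]]]'
cat > chk.py <<'E'
from h import *
import sys
s=shot('side','a.png'); W=s['image'].copy()
o=ctrl.get_obs(); p=o['tool_pos']; zb=p[2]-.0400
for z,c in((zb,(0,255,0)),(zb+.09,(0,255,0)),(.054,(255,0,0))):
    pts=[proj(s,[p[0]+.028*np.cos(a),p[1]+.028*np.sin(a),z]) for a in np.linspace(0,6.28,40)]
    cv2.polylines(W,[np.int32(np.round(np.array(pts)*8))],True,c,1,shift=3)
a=W[200:420,130:330]; a0=s['image'][200:420,130:330]
cv2.imwrite('pics/'+sys.argv[1],cv2.resize(np.hstack([a0,a]),None,fx=2,fy=2,interpolation=cv2.INTER_CUBIC)[:,:,::-1])
E
python3 chk.py c1.png; python3 d.py .4958 .2158 .094
```

```text
clock: 9.38
tool_pos: [0.4964, 0.2165, 0.1153]
orientation: [-90.1, -0.0, 101.5]
force: [0.7, -0.1, -2.2]
opening: 0.0549
pos [0.4964 0.2165 0.1153] [-9.0070e+01 -4.0000e-02  1.0151e+02] F [ 0.   0.1 -1.9] op 0.0548 t 9.4333 j [ 44.  14. -25.   0. -51. -33.]
tool cm [-0.06  2.13  0.08]
```

View pics/c1.png

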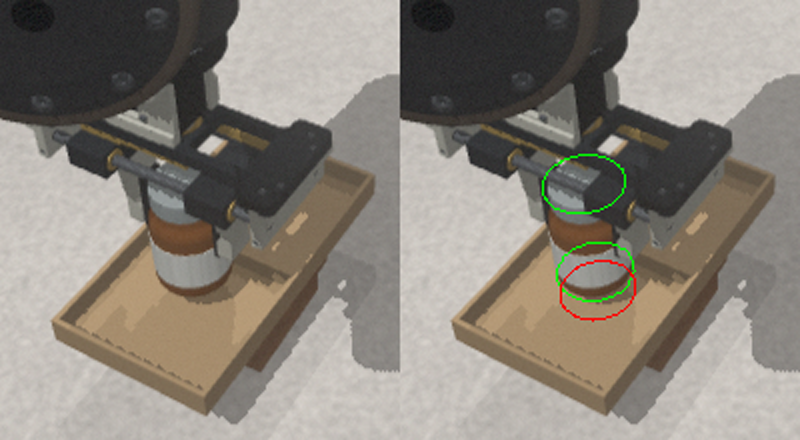

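```bash
python3 -m pendant '[[[0,0.4,0.05,0,0,0,0],[0,0.4,0,0,0,0,0],[0,0.4,0,0,0,0,0],[0,0.3,0,0,0,0,0],[0,0.2,0,0,0,0,0],[0,0.1,0,0,0,0,0],[0,0,0,0,0,0,0],[0,0,0,0,0,0,0],[0,0,0,0,0,0,0]]]'
for i in 1 2 3; do python3 d.py .4958 .2158 .094; done
```

```text
clock: 10.18
tool_pos: [0.4956, 0.2161, 0.0967]
orientation: [-90.0, -0.0, 101.5]
force: [-0.3, -0.1, -2.9]
opening: 0.0552
pos [0.4956 0.2161 0.0967] [-90.01  -0.   101.51] F [-0.3 -0.1 -2.9] op 0.0552 t 10.1833 j [ 44.  15. -26.   0. -49. -33.]
tool cm [-0.04  0.27 -0.01]
pos [0.4956 0.2161 0.0967] [-90.01  -0.   101.51] F [-0.3 -0.1 -2.9] op 0.0552 t 10.1833 j [ 44.  15. -26.   0. -49. -33.]
tool cm [-0.04  0.27 -0.01]
pos [0.4956 0.2161 0.0967] [-90.01  -0.   101.51] F [-0.3 -0.1 -2.9] op 0.0552 t 10.1833 j [ 44.  15. -26.   0. -49. -33.]
tool cm [-0.04  0.27 -0.01]
```

```bash
python3 -m pendant '[[[0,0.1,0,0,0,0,0],[0,0,0,0,0,0,0],[0,0,0,0,0,0,0]]]'
```

```text
clock: 10.43
tool_pos: [0.4955, 0.2161, 0.0956]
orientation: [-90.0, 0.0, 101.5]
force: [0.8, 0.3, -1.8]
opening: 0.0551
```

```bash
python3 -m pendant '[[[0,0.1,0,0,0,0,0],[0,0,0,0,0,0,0],[0,0,0,0,0,0,0]]]'
```

```text
clock: 10.68
tool_pos: [0.4954, 0.216, 0.0945]
orientation: [-90.0, 0.0, 101.5]
force: [0.4, -0.4, -2.7]
opening: 0.0551
```

```bash
python3 -m pendant '[[[0,0.1,0,0,0,0,0],[0,0,0,0,0,0,0],[0,0,0,0,0,0,0]]]'
```

```text
clock: 10.93
tool_pos: [0.4956, 0.2161, 0.094]
orientation: [-90.0, -0.0, 101.5]
force: [-1.5, -0.9, 3.8]
opening: 0.0553
```

```bash
python3 -m pendant '[[[0,0.05,0,0,0,0,0],[0,0,0,0,0,0,0],[0,0,0,0,0,0,0]]]'
```

```text
clock: 11.18
tool_pos: [0.4956, 0.2161, 0.094]
orientation: [-90.0, -0.0, 101.5]
force: [-4.6, -0.5, 8.6]
opening: 0.0549
```

```bash
python3 -m pendant '[[[0,-0.08,0,0,0,0,0],[0,0,0,0,0,0,0.55],[0,0,0,0,0,0,0.62],[0,0,0,0,0,0,0.66],[0,0,0,0,0,0,0.7],[0,0,0,0,0,0,0.8],[0,0,0,0,0,0,0.9],[0,0,0,0,0,0,0.95],[0,0,0,0,0,0,0.95],[0,0,0,0,0,0,0.95]]]'
python3 chk.py c2.png
```

```text
clock: 12.02
tool_pos: [0.4955, 0.2161, 0.0938]
orientation: [-90.0, 0.0, 101.5]
force: [0.3, 0.8, -0.1]
opening: 0.0825
```

View pics/c2.png

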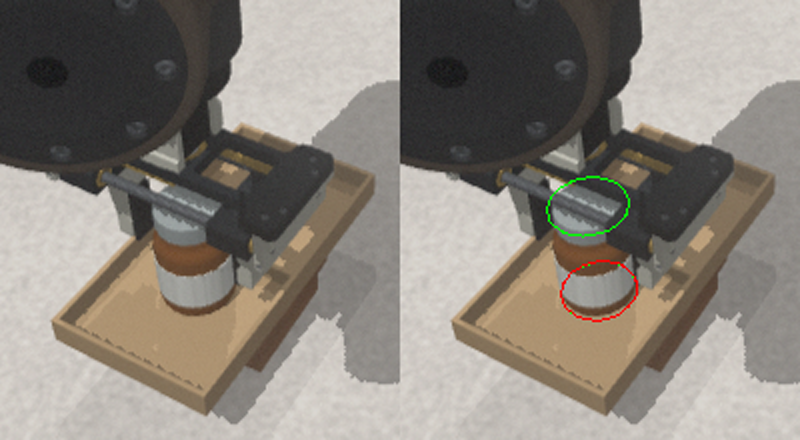

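```bash
python3 -m pendant '[[[0,-0.5,0,0,0,0,1],[0,-1,0,0,0,0,1],[0,-2,0,0,0,0,1],[0,-2,0,0,0,0,1],[0,-2.5,0,0,0,0,1],[0,-2.5,0,0,0,0,1],[0,-1,0,0,0,0,1],[0,0,0,0,0,0,1]]]'; python3 d.py .4343 -.0964 .205
```

```text
clock: 12.73
tool_pos: [0.4969, 0.217, 0.2128]
orientation: [-90.3, -0.2, 101.5]
force: [0.1, 0.2, -0.3]
opening: 0.0877
pos [0.4969 0.217  0.2128] [-90.32  -0.15 101.53] F [ 0.1  0.2 -0.3] op 0.0877 t 12.7333 j [ 44.   8. -18.   0. -64. -33.]
tool cm [-29.46   0.64  12.4 ]
```

```bash
python3 -m pendant '[[[-1.46,0,0.6,0,0,0,1],[-2.8,0,1.18,0,0,0,1],[-2.8,0,1.18,0,0,0,1],[-2.8,0,1.18,0,0,0,1],[-2.8,0,1.18,0,0,0,1],[-2.8,0,1.18,0,0,0,1],[-2.8,0,1.18,0,0,0,1],[-2.8,0,1.18,0,0,0,1],[-2.8,0,1.18,0,0,0,1],[-2.8,0,1.18,0,0,0,1],[-2.8,0,1.18,0,0,0,1]]]'
python3 -m pendant '[[[0,0,0,0,0,0,1],[0,0,0,0,0,0,1],[0,0,0,0,0,0,1]]]'
python3 - <<'E'
from h import *
s=shot('side','a.png');t=shot('top','b.png')
a=cv2.imread('pics/a.png')[130:420,140:430];b=cv2.imread('pics/b.png')[95:385,90:380]
cv2.imwrite('pics/ab4.png',cv2.resize(np.hstack([a,b]),None,fx=1.35,fy=1.35))
E
python3 d.py .4343 -.0964 .041
```

```text
clock: 13.65
tool_pos: [0.4312, -0.099, 0.2083]
orientation: [-89.9, -0.0, 101.5]
force: [0.4, -0.3, 0.6]
opening: 0.0876
clock: 13.9
tool_pos: [0.4322, -0.0976, 0.2084]
orientation: [-90.0, -0.0, 101.4]
force: [-0.9, -0.4, -0.5]
opening: 0.0876
pos [ 0.4326 -0.0969  0.2086] [-8.9970e+01 -1.0000e-02  1.0154e+02] F [ 0.1 -0.5 -0.2] op 0.0878 t 14.0 j [ 13.  -1. -29.  -0. -63.  -1.]
tool cm [ 1.000e-02  1.676e+01 -1.800e-01]
```

View pics/ab4.png

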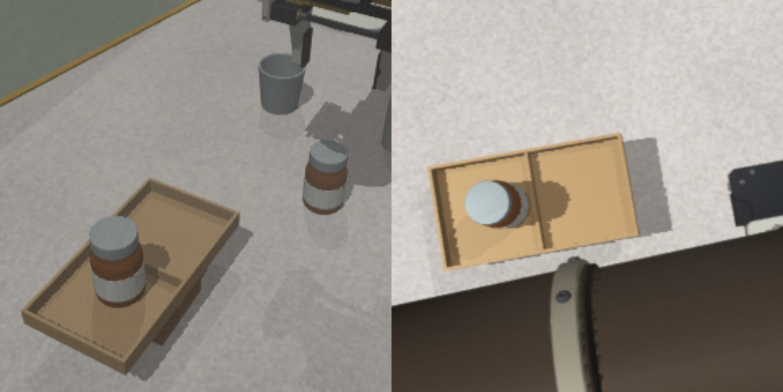

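```bash
python3 -m pendant '[[[0,1.5,-0.1,0,0,0,1],[0,2.5,-0.05,0,0,0,1],[0,2.5,0,0,0,0,1],[0,2.5,0,0,0,0,1],[0,2,0,0,0,0,1],[0,2,0,0,0,0,1],[0,1.5,0,0,0,0,1],[0,1.2,0,0,0,0,1],[0,1.05,0,0,0,0,1],[0,0,0,0,0,0,1],[0,0,0,0,0,0,1],[0,0,0,0,0,0,1]]]'
python3 - <<'E'
from h import *
s=shot('side','a.png');t=snapshot('top');cv2.imwrite('pics/jb.png',cv2.resize(s['image'][100:330,280:500],None,fx=2,fy=2)[:,:,::-1])
print(atz(t,162.2,246.1,.144))
E
python3 d.py .4343 -.0964 .041
```

```text
clock: 15.0
tool_pos: [0.4347, -0.0965, 0.0418]
orientation: [-90.0, 0.0, 101.6]
force: [0.6, 0.2, 0.9]
opening: 0.0878
[0.49447452 0.21256351 0.144     ]
pos [ 0.4348 -0.0967  0.0421] [-90.08   0.   101.54] F [-0.6 -0.2  0.1] op 0.0878 t 15.1 j [ 13.  11. -41.   0. -37.  -1.]
tool cm [0.04 0.11 0.05]
```

View pics/jb.png

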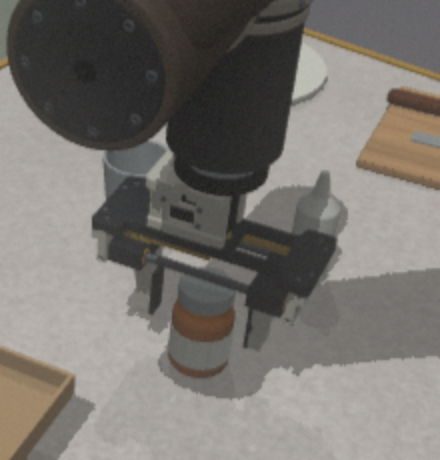

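```bash
python3 -m pendant '[[[0,0.1,0,0,0,0,0.8],[0,0,0,0,0,0,0.72],[0,0,0,0,0,0,0.66],[0,0,0,0,0,0,0.6],[0,0,0,0,0,0,0.5],[0,0,0,0,0,0,0.3],[0,0,0,0,0,0,0],[0,0,0,0,0,0,0],[0,0,0,0,0,0,0]]]'
python3 d.py .5106 .1433 .190
python3 -m pendant '[[[0,-0.5,0,0,0,0,0],[0,-1,0,0,0,0,0],[0,-2,0,0,0,0,0],[0,-2,0,0,0,0,0],[0,-2,0,0,0,0,0],[0,-2,0,0,0,0,0],[0,-2,0,0,0,0,0],[0,-2,0,0,0,0,0],[0,-2,0,0,0,0,0],[0,-1,0,0,0,0,0],[0,-0.5,0,0,0,0,0],[0,0,0,0,0,0,0]]]'
python3 -m pendant '[[[0,0,0,0,0,0,0],[0,0,0,0,0,0,0]]]'
python3 d.py .5106 .1433 .20
python3 - <<'E'
from h import *
t=snapshot('top');cv2.imwrite('pics/t5.png',cv2.resize(t['image'][160:330,90:320],None,fx=3.4,fy=3.4,interpolation=cv2.INTER_CUBIC)[:,:,::-1])
E
```

```text
clock: 15.85
tool_pos: [0.4341, -0.0971, 0.0404]
orientation: [-90.0, 0.0, 101.5]
force: [-2.5, 0.2, 4.3]
opening: 0.0552
pos [ 0.4341 -0.0971  0.0404] [-89.99   0.   101.51] F [-2.5  0.2  4.3] op 0.0552 t 15.85 j [ 13.  12. -41.   0. -37.  -1.]
tool cm [ 22.03 -14.96 -12.29]
clock: 16.85
tool_pos: [0.4344, -0.0969, 0.2109]
orientation: [-90.1, -0.0, 101.5]
force: [0.3, 0.4, -1.9]
opening: 0.0552
clock: 17.02
tool_pos: [0.4335, -0.0971, 0.2091]
orientation: [-89.9, -0.0, 101.5]
force: [-0.6, 0.4, -2.3]
opening: 0.0552
pos [ 0.4335 -0.0971  0.2091] [-8.9880e+01 -2.0000e-02  1.0149e+02] F [-0.6  0.4 -2.3] op 0.0552 t 17.0167 j [ 13.  -1. -28.  -0. -63.  -1.]
tool cm [ 22.02   0.89 -12.35]
```

View pics/t5.png

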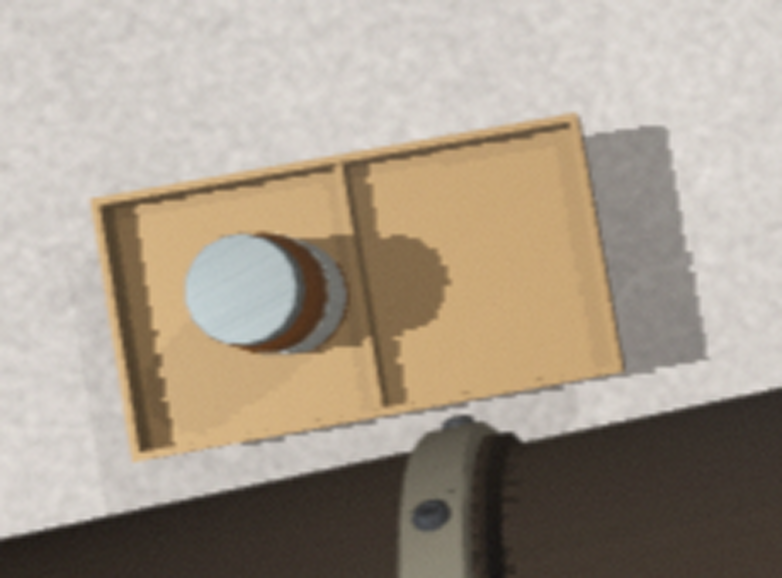

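```bash
python3 - <<'E'
from h import *
t=snapshot('top'); p=atz(t,160.8,244.95,.144); print(p)
c=np.array([.5032,.1795]);a=np.radians(-11.483);n,k=np.sin(a),np.cos(a)
d=p[:2]-c; print('along',d@[n,k]*1000,'across',d@[k,-n]*1000)
E
```

```text
[0.49617061 0.21471087 0.144     ]
along 35.90547697598929 across 0.12099336079566313
```

```bash
python3 -m pendant '[[[1,0,-0.56,0,0,0,0],[1.8,0,-1.01,0,0,0,0],[2.2,0,-1.23,0,0,0,0],[2.5,0,-1.4,0,0,0,0],[2.5,0,-1.4,0,0,0,0],[2.5,0,-1.4,0,0,0,0],[2.5,0,-1.4,0,0,0,0],[2.5,0,-1.4,0,0,0,0],[2,0,-1.12,0,0,0,0],[1.5,0,-0.85,0,0,0,0],[1.02,0,-0.58,0,0,0,0],[0,0,0,0,0,0,0]]]'
python3 -m pendant '[[[0,0,0,0,0,0,0],[0,0,0,0,0,0,0],[0,0,0,0,0,0,0]]]'
python3 d.py .5106 .1433 .094
python3 chk.py c3.png
```

```text
clock: 18.12
tool_pos: [0.5119, 0.1453, 0.2097]
orientation: [-90.0, 0.0, 101.6]
force: [0.5, -0.1, -1.9]
opening: 0.0549
clock: 18.37
tool_pos: [0.511, 0.1425, 0.2104]
orientation: [-90.0, -0.0, 101.5]
force: [0.4, -0.3, -2.1]
opening: 0.0555
pos [0.511  0.1425 0.2104] [-89.99  -0.   101.45] F [ 0.4 -0.3 -2.1] op 0.0555 t 18.3667 j [ 37.   8. -19.  -0. -64. -25.]
tool cm [ 0.09 11.64  0.02]
```

View pics/c3.png

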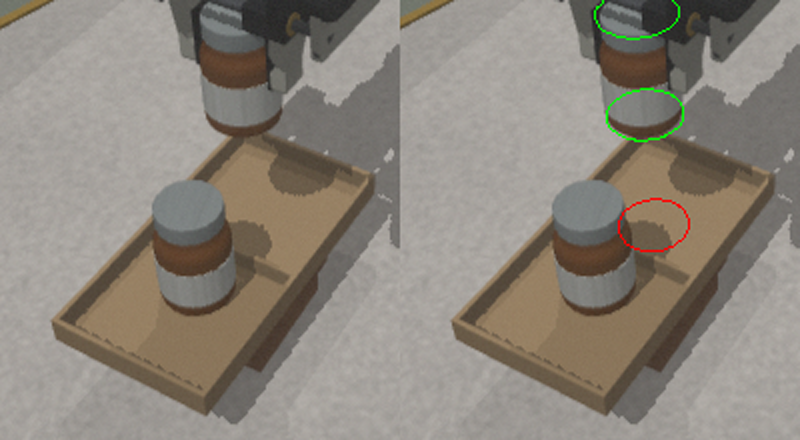

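```bash
python3 -m pendant '[[[0.05,1,0,0,0,0,0],[0,1.8,0,0,0,0,0],[0,1.8,0,0,0,0,0],[0,1.8,0,0,0,0,0],[0,1.3,0,0,0,0,0],[0,1,0,0,0,0,0],[0,0.6,0,0,0,0,0],[0,0.2,0,0,0,0,0],[0,0,0,0,0,0,0],[0,0,0,0,0,0,0],[0,0,0,0,0,0,0]]]'
python3 d.py .5106 .1433 .094
python3 chk.py c4.png
```

```text
clock: 19.33
tool_pos: [0.5117, 0.1442, 0.1162]
orientation: [-90.1, -0.0, 101.5]
force: [-0.1, -0.5, -1.5]
opening: 0.0552
pos [0.5117 0.1442 0.1162] [-9.0080e+01 -3.0000e-02  1.0152e+02] F [-0.1 -0.5 -1.5] op 0.0552 t 19.3333 j [ 37.  13. -26.   0. -51. -25.]
tool cm [-0.06  2.22  0.13]
```

View pics/c4.png

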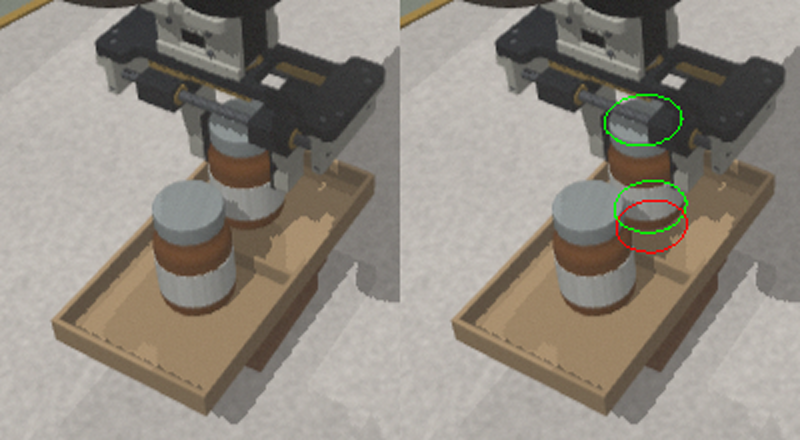

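```bash
python3 -m pendant '[[[-0.05,0.4,0.05,0,0,0,0],[0,0.4,0,0,0,0,0],[0,0.4,0,0,0,0,0],[0,0.3,0,0,0,0,0],[0,0.2,0,0,0,0,0],[0,0.1,0,0,0,0,0],[0,0,0,0,0,0,0],[0,0,0,0,0,0,0],[0,0,0,0,0,0,0]]]'
```

```text
clock: 20.13
tool_pos: [0.5109, 0.1434, 0.0975]
orientation: [-90.0, -0.0, 101.5]
force: [0.2, -0.1, -1.1]
opening: 0.055
```

```bash
python3 -m pendant '[[[0,0.1,0,0,0,0,0],[0,0,0,0,0,0,0],[0,0,0,0,0,0,0]]]'
```

```text
clock: 20.38
tool_pos: [0.5108, 0.1433, 0.0964]
orientation: [-90.0, -0.0, 101.5]
force: [0.1, 0.3, -2.4]
opening: 0.0553
```

```bash
python3 -m pendant '[[[0,0.1,0,0,0,0,0],[0,0,0,0,0,0,0],[0,0,0,0,0,0,0]]]'
```

```text
clock: 20.63
tool_pos: [0.5108, 0.1432, 0.0953]
orientation: [-90.0, 0.0, 101.5]
force: [-0.2, 0.7, -2.5]
opening: 0.0552
```

```bash
python3 -m pendant '[[[0,0.07,0,0,0,0,0],[0,0,0,0,0,0,0],[0,0,0,0,0,0,0]]]'
```

```text
clock: 20.88
tool_pos: [0.5108, 0.1432, 0.0946]
orientation: [-90.0, 0.0, 101.5]
force: [0.4, -0.4, -2.5]
opening: 0.0553
```

```bash
python3 -m pendant '[[[0,0.05,0,0,0,0,0],[0,0,0,0,0,0,0],[0,0,0,0,0,0,0]]]'
```

```text
clock: 21.13
tool_pos: [0.5109, 0.1433, 0.0945]
orientation: [-90.0, -0.0, 101.5]
force: [-1.2, -0.3, 2.8]
opening: 0.0551
```

Contact at about 5 N; release slowly and retreat straight up.

```bash
python3 -m pendant '[[[0,-0.03,0,0,0,0,0],[0,0,0,0,0,0,0.55],[0,0,0,0,0,0,0.62],[0,0,0,0,0,0,0.66],[0,0,0,0,0,0,0.7],[0,0,0,0,0,0,0.8],[0,0,0,0,0,0,0.9],[0,0,0,0,0,0,0.95],[0,0,0,0,0,0,0.95],[0,0,0,0,0,0,0.95]]]'
python3 -m pendant '[[[0,-0.5,0,0,0,0,0.97],[0,-1,0,0,0,0,1],[0,-2,0,0,0,0,1],[0,-2,0,0,0,0,1],[0,-2.5,0,0,0,0,1],[0,-2.5,0,0,0,0,1],[0,-1,0,0,0,0,1],[0,0,0,0,0,0,1]]]'
python3 -m pendant '[[[-2,0,0,0,0,0,1],[-3,0,0,0,0,0,1],[-3,0,0,0,0,0,1],[-3,0,0,0,0,0,1],[-3,0,0,0,0,0,1],[-3,0,0,0,0,0,1],[-3,0,0,0,0,0,1],[-3,0,0,0,0,0,1],[-2,0,0,0,0,0,1],[0,0,0,0,0,0,1],[0,0,0,0,0,0,1]]]'
python3 - <<'E'
from h import *
s=shot('side','a.png');t=shot('top','b.png')
cv2.imwrite('pics/e1.png',cv2.imread('pics/a.png'))
cv2.imwrite('pics/e2.png',cv2.resize(t['image'][160:330,90:320],None,fx=3.4,fy=3.4,interpolation=cv2.INTER_CUBIC)[:,:,::-1])
E
```

```text
clock: 21.97
tool_pos: [0.5109, 0.1433, 0.0945]
orientation: [-90.0, -0.0, 101.5]
force: [0.3, 0.0, 1.1]
opening: 0.0823
clock: 22.63
tool_pos: [0.5124, 0.144, 0.2134]
orientation: [-90.3, -0.1, 101.5]
force: [-0.4, 0.3, -0.2]
opening: 0.0878
clock: 23.55
tool_pos: [0.5602, -0.1027, 0.2087]
orientation: [-89.9, -0.0, 101.4]
force: [-0.1, 0.0, 0.1]
opening: 0.0874
```

View pics/e1.png

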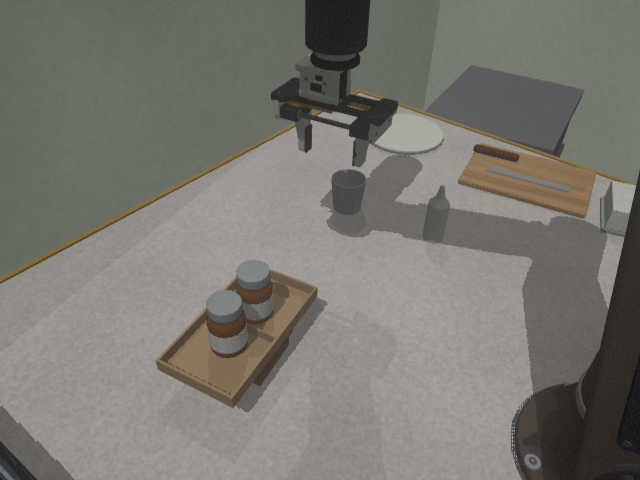

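View pics/e2.png

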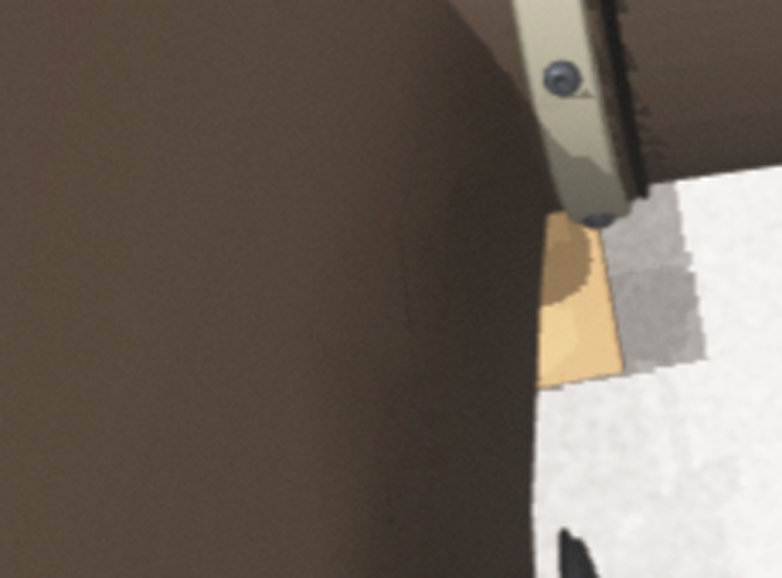

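```bash
python3 -m pendant '[[[0.5,0,2,0,0,0,1],[0.5,0,2,0,0,0,1],[0.5,0,2,0,0,0,1],[0.5,0,2,0,0,0,1],[0.5,0,2,0,0,0,1],[0.5,0,2,0,0,0,1],[0,0,0,0,0,0,1],[0,0,0,0,0,0,1],[0,0,0,0,0,0,1]]]'
python3 - <<'E'
from h import *
t=shot('top','b.png')
cv2.imwrite('pics/e3.png',cv2.resize(t['image'][160:330,90:320],None,fx=3.4,fy=3.4,interpolation=cv2.INTER_CUBIC)[:,:,::-1])
s=snapshot('side'); print(silhouettes(s,'squeeze_mid')[0]['bbox'],silhouettes(s,'tray')[0]['bbox'])
E
```

```text
clock: 24.4
tool_pos: [0.4376, -0.0956, 0.2099]
orientation: [-90.1, 0.0, 101.6]
force: [0.4, 0.3, 0.8]
opening: 0.0876
[423.1, 186.6, 29.4, 55.6] [155.3, 270.5, 160.6, 137.1]
```

View pics/e3.png

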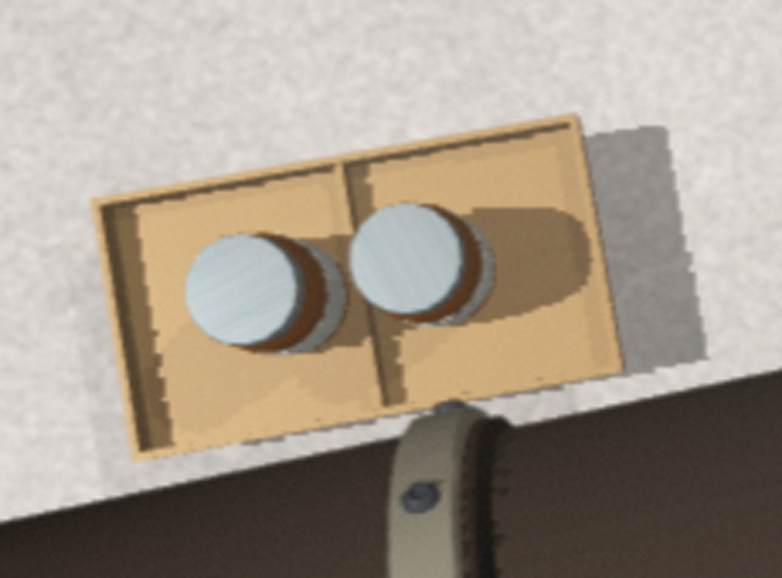

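Tray corners are at the same pixels as before ((92,200), (577,115), (622,370)). The lids are centred at about (242,290) and (407,259) in the crop.

```bash
python3 - <<'E'
from h import *
t=snapshot('top')
c=np.array([.5032,.1795]);a=np.radians(-11.483);n,k=np.sin(a),np.cos(a)
for u,v in((242,290),(407,259)):
    p=atz(t,u/3.4+90-.35,v/3.4+160-.35,.144); d=p[:2]-c; print('along',d@[n,k]*1000,'across',d@[k,-n]*1000)
print(ctrl.close_job())
E
```

```text
along 35.86525308492162 across 0.1225491157908821
along -37.79722237981491 across 0.4988511455936174
the job is handed in; nothing more can be done
None
```

Both jars now stand upright in the tray, one on each side of the divider, and the job is handed in. It took about 25 s of the 69 s allowed.

- **Position:** in the last top picture the jar centres are about 36 mm and 38 mm from the divider's centreline, which leaves 6–8 mm clear of the divider. Both are within about 0.5 mm of midway across the tray, though the calibration is only good to about 2 mm.
- **Setting down:** contact force was about 11 N for the first jar and about 5 N for the second.
- **Tray:** its visible corners are at the same top-view pixels after the second jar as after the first. They match the start, within about a pixel.
- **Squeeze bottle:** I never went near it, and its left and top edges match the first side picture to about 1 pixel. The detected outline came out 3.5 pixels wider, which I put down to network noise or shadow.
- **Tray outline in the side view:** the network's box came out about 10 pixels shorter at the top. I put this down to the jars hiding part of the tray, since the corners had not moved.

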